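# Close a split drilling jig on its dowels and hold it shut

### The arm

A 6-joint arm with a two-finger parallel gripper is mounted at the origin on the work surface. World frame = base frame: x ahead of the robot, y to its left, z up, the work surface at z = 0. Lengths are in mm, angles in rad, forces in N, time in s.
With the tool pointing down it reaches from about 350 to 875 mm from the base axis. Payload 4.2 kg.
Tool frame: the origin (TCP) lies between the finger pads; the fingertips stand 14 mm ahead of it and the grasp point (between the pads) lies 5 mm behind it; z points along the fingers, y is the line along which they close (so a half turn about z gives the same grasp; the last joint's range is limited). The gripper opens to 85 mm and grips with 20 to 120 N. Pads are 22 mm wide; open, the fingers measure 114 mm over their backs; the gripper's body (76 mm by 85 mm) begins 54 mm behind the grasp point. The pads swing forward as they close: fully open they stand 13 mm farther back than shut.
Start: joints at [1.376, 0.385, 0.008, 0, -1.194, -0.259], TCP at [273.956, 561.736, 245.312] pointing down, gripper open.
Joint ranges: [-3.14, 3.14], [-1.21, 2.06], [-1.07, 1.41], [-3.16, 2.05], [-2.99, -0.16], [-3.1, 3.1]. Speed limits (rad/s): [2.79, 2.79, 3.14, 3.14, 3.14, 3.14].

### API

Orientations are given as a unit quaternion [x, y, z, w].
In Python, from bench import * gives the robot as it stands.
- The arm moves only by the tool carry_out, never from a script. Its argument "motion" is a list of rows, each a list of 7 numbers: the turn, a rotation vector about the tool's x, y, z in rad, then the shift along the tool's x, y, z in mm, then the opening, from -1 (shut) to 1 (fully open), so that 0 is half open. A call has 1 to 5 rows; each row is the pose to reach, as a shift and turn from the pose commanded when the call began, along the tool's axes at that moment; what a row does not reach only later rows make up. A row lasts 1/8 s, in which the tool goes at most 62.5 mm and 10.7 degrees, less where a joint would pass 70% of its speed; a pose out of reach is approached as far as the arm can. A call with a gripper value outside its range is refused whole. The fingers move at their own pace and stop on an object; the grip force is fixed at half the most. Time passes only in rows, so rows that repeat a pose let the fingers close. It gives the time, the measured TCP pose, the force, the opening and the grip force at its end, in the units of the state.
- read_state(): the state, without advancing time (a new reading comes with each control period).
- get_image(name): name is "scene" or "top" or "wrist"; returns a dict with "color" (384x512x3 uint8, blue, green, red), "mtx" (3x3 intrinsics, pixels), "position" and "orientation" of the camera in the world. Camera axes: x right, y down, z forward; pixel columns grow to the right and rows downward; lengths in mm; the calibration is good to about 2 mm. A picture is of the moment at which its call begins. There is no depth.
- job_done(): hands the job in; it is judged then, once.
The state is a dict: "clock": time; "joints": joint angles; "joint_vel": joint speeds; "joint_efforts": joint torques, N m; "position": TCP position; "ee_rot": TCP orientation; "contact_force": force on the tool from outside, world axes, zero at the start; "wrist_torque": the same for the moment, N m; "gripper_width": finger opening in mm; "grasp_force": force on a finger pad.
Only numpy, scipy, OpenCV 4.12 (cv2) and the standard library are available. Lean on these libraries where they do the work, as an engineer would, in place of code of your own. Each camera call takes 0.05 s, during which the arm holds its last target. There are 200 camera calls.

### The job

Get the wooden drilling jig ready for the drill: take the plywood cover off the loose upper half and lean it squarely in the wooden rest, its lower end behind the foot lip and its back against the post, and let go of it. Then grip the upper half, fit it onto the two steel dowels of the lower half in the blue vise, orange mark over orange mark, and press it fully down. Finish while still gripping it and pushing it down firmly (about 10 to 20 N); do not let go, and leave the other things on the bench where they are.

Things in the scene. Friction and masses are not known exactly. Their poses are not given: they have to be found in the camera images.
- upper: Loose upper half of the jig: brown block 150 (x) x 54 (y) x 40 mm, 0.24 kg, flat on the bench under the cover. Origin: centre of underside; x along it, z up, turned at most 0.35 rad from world x. Two vertical 12 mm through holes on its centre line, 90 mm apart, not symmetric: fits one way round. Orange stripe across the top at the +x end; brass-ringed 14 mm drill hole between.
- hole_a (a point): Centre of the mouth, on the underside, of the upper half's dowel hole nearest the orange stripe (upper x = +52 mm). The mouth is widened by 2 mm all round.
- hole_b (a point): Centre of the mouth, on the underside, of the upper half's other dowel hole (upper x = -38 mm). The mouth is widened by 2 mm all round.
- lower: Lower half clamped in a low blue vise, fixed. Block 150 (x) x 54 (y) mm, top face 60 mm above the bench, orange stripe at the +x end. Origin: on the bench under its centre; x along it, z up, turned at most 0.3 rad from world x. Vise: base 196 x 86 x 20 mm, end jaws 48 mm high, spindle to x = -126 mm; the block's long sides are free. Closed, the origin of upper is 60 mm above this one.
- dowel_a (a point): Foot, on the top face, of the upright steel dowel nearest the orange stripe (lower x = +52 mm). Dowels are 10 mm in diameter and stand 17 mm above the face, the last 6 mm tapered to 5 mm.
- dowel_b (a point): Foot, on the top face, of the other dowel (lower x = -38 mm), same size.
- cover: Loose flat plywood panel 170 (x) x 68 (y) x 8 mm, 65 g, lying flat on the upper half (underside 40 mm above the bench), overhanging its long sides by about 7 mm. Origin: centre of its underside; x along it, z normal to it. Either end may go down in the rest.
- rest: Wooden leaning rest, fixed. Base 170 (x) x 90 (y) x 8 mm, origin at centre of underside, z up; x points back to the robot, within 0.3 rad. Foot lip 10 mm high above the base, inner face at x = -55 mm; post 44 mm wide, front face at x = +20 mm, top 70 mm above the bench. The leaned panel rises towards +x at 41 degrees, its origin (underside centre) at x = +13 mm, z = 64 mm of the rest.
- briar: Loose reddish block 36 x 30 x 26 mm, to be left alone. Origin: centre of underside.
- offcut: Loose pale wood offcut 44 x 26 x 22 mm, to be left alone. Origin: centre of underside.
- screwdriver: Blue-handled screwdriver lying on the bench beyond the work, to be left alone.
- file: Steel file with wooden handle, 300 mm long, lying beyond the work, to be left alone.
- glue: White bottle 60 mm wide, 110 mm tall, standing to the robot's right, to be left alone.
- wax: Yellow tin 76 mm wide, 50 mm tall, standing to the robot's left, to be left alone.
Mind the look-alikes: they are no part of the job. There is more than one size of the cover; the job needs the middle-sized.

How it is judged (in metres and radians):
On the way, in this order (a step that is already met when the one before it is completed fails the run):
1. the cover leans in the rest, lower end behind the lip, back on the post, let go of and still (angle between cover's own z axis and vertical between 0.6 and 0.9 rad and angle between the y axis of cover and the y axis of rest, either way round below 0.25 rad and x of cover in the frame of rest between -0.02 and 0.04 m and y of cover in the frame of rest between -0.025 and 0.025 m and z of cover in the frame of rest between 0.05 and 0.08 m and contact force between cover and rest above 0.2 N and contact force between cover and the arm below 0.05 N and contact force between cover and the fingers below 0.05 N and linear speed of cover below 0.02 m/s), for 0.3 s.
2. the upper half sits fully down on both dowels, marks together (distance between hole_a and dowel_a below 0.004 m and distance between hole_b and dowel_b below 0.004 m), for 0.2 s.
At the end, for the whole second after the job is handed in: Cover leans in the rest at 34 to 52 deg, square within 0.25 rad, centred across within 25 mm, let go; both holes within 4 mm of their dowels' feet; upper pressed on lower with over 6 N (its weight is at most 3 N), still in the fingers (all of step 1 and all of step 2 and contact force between upper and lower above 6 N and contact force between upper and the fingers above 3 N and linear speed of upper below 0.02 m/s); the arm keeps its last pose, push and grip.
It fails at once if one of the other things on the bench is pushed more than 40 mm (distance of any of briar, offcut, screwdriver, file, glue, wax from where it was at the start of the episode above 0.04 m).
It fails at once if the halves are crushed together with more than 90 N (contact force between upper and lower above 90 N).
It also fails if it takes over 64 s, if anything falls off the work surface, if the arm or the gripper's body presses on something with over 40 N, if the wrist force passes 120 N, or if a joint passes its speed limit or range.

## Working session

There is one attempt and no reset: what is moved stays moved. The work goes in short steps, Python scripts to look and compute and a tool call to move; the robot and the scene stay as the last step left them, time stands still between calls to the robot, and variables do not carry over. Pictures are saved under pics/ and viewed, at most 12 in all, crops included, and the job is handed in when it is done.

Besides the shell and the picture viewer there is one more tool, called after "Request:" as a command line: name --pt "numbers of a row" for each row, then --argument value for the rest. carry_out: Moves the arm, as the interface text tells. Its arguments: {"type":"object","properties":{"motion":{"type":"array"}},"required":["motion"]}

```bash
mkdir -p pics; ls
python3 - <<'E'
from bench import *
import cv2, numpy as np
for n in("scene","top"):
    d=get_image(n); cv2.imwrite(f"pics/{n}0.png",d["color"]); np.savez(f"{n}0.npz",**d); print(n,d["mtx"],d["position"],d["orientation"])
print(read_state())
E
```

```text
pics
scene [[361.52667119   0.         259.68957143]
 [  0.         361.52667119 190.3247904 ]
 [  0.           0.           1.        ]] [1288.92883971 -491.10562817  696.07799119] [ 0.77425702  0.42585221 -0.23539422 -0.40467952]
top [[349.75765469   0.         251.64695319]
 [  0.         349.75765469 199.88323789]
 [  0.           0.           1.        ]] [ 446.74923893    6.98884589 1178.14212235] [-0.70012139  0.71335236 -0.02355345  0.02009197]
{'clock': 0.1, 'joints': array([ 1.37560035e+00,  3.85436663e-01,  6.78240366e-03, -4.23030367e-04,
       -1.19399864e+00, -2.58552041e-01]), 'joint_vel': array([ 0.00039935, -0.00250587,  0.00238249,  0.00230904,  0.00049314,
       -0.00072977]), 'joint_efforts': array([-4.74136596e-04, -3.93318665e+01,  1.88928562e+01,  4.19795707e+00,
       -2.60819812e-03,  5.46583877e-06]), 'position': array([273.75870839, 561.31279698, 244.36647301]), 'ee_rot': array([ 9.74356304e-01, -2.25008648e-01, -1.67104496e-04,  9.34049799e-04]), 'contact_force': array([ 0.01188321,  0.3608295 , -0.75986745]), 'wrist_torque': array([ 0.0770572 ,  0.00248147, -0.04417956]), 'grasp_force': 0.0, 'gripper_width': 85.13378648097766}
```

View pics/top0.png

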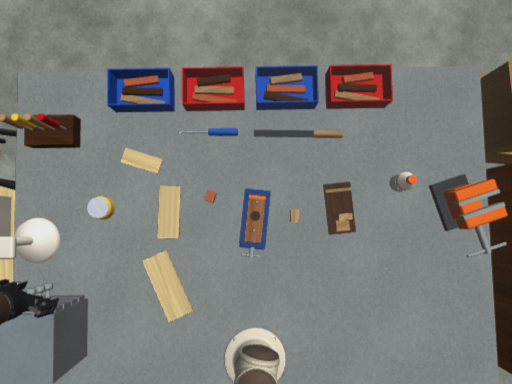

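View pics/scene0.png

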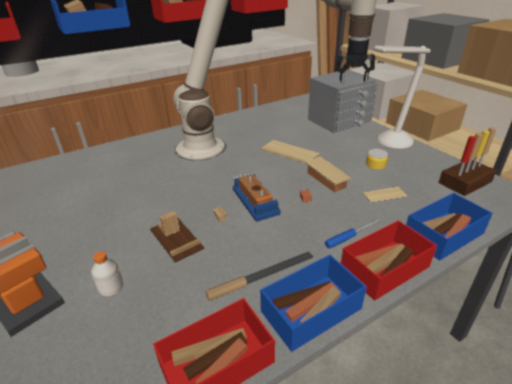

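Top view: the candidates for the cover are three pale panels. One is small at (141,160), one middle at (169,212), and one large at (167,286). In the scene view the middle one lies on the brown block at (327,172), so I choose that one. The rest is at (339,207) with its lip on the far side. The lower half in the vise is at (255,219).

```bash
cat > h.py <<'E'
import cv2, numpy as np
from scipy.spatial.transform import Rotation as R
def ray(d,p):
    p=np.atleast_2d(p).astype(float); v=np.c_[p,np.ones(len(p))]@np.linalg.inv(d["mtx"]).T
    return np.asarray(d["position"]), R.from_quat(d["orientation"]).apply(v)
def plane(d,p,z):
    o,v=ray(d,p); return o+v*((z-o[2])/v[:,2])[:,None]
def proj(d,P):
    c=R.from_quat(d["orientation"]).inv().apply(np.atleast_2d(P)-d["position"])@d["mtx"].T
    return c[:,:2]/c[:,2:]
def tri(d1,p1,d2,p2):
    o1,v1=ray(d1,p1);o2,v2=ray(d2,p2);v1=v1[0];v2=v2[0]
    s=np.linalg.lstsq(np.c_[v1,-v2],o2-o1,rcond=None)[0]
    a,b=o1+s[0]*v1,o2+s[1]*v2; return (a+b)/2,np.linalg.norm(a-b)
def rect(d,mask,z):
    c=max(cv2.findContours(mask,0,cv2.CHAIN_APPROX_NONE)[0],key=cv2.contourArea)
    w=plane(d,c[:,0],z)[:,:2]; (cx,cy),(a,b),t=cv2.minAreaRect(w.astype(np.float32))
    if a<b: a,b,t=b,a,t+90
    t=(t+90)%180-90
    return round(cx,1),round(cy,1),round(a,1),round(b,1),round(np.radians(t),3)
def sub(m,x0,x1,y0,y1):
    o=np.zeros(m.shape[:2],np.uint8); o[y0:y1,x0:x1]=m[y0:y1,x0:x1]; return o
E
python3 - <<'E'
from h import *
d=dict(np.load("top0.npz")); im=d["color"]; h=cv2.cvtColor(im,cv2.COLOR_BGR2HSV)
pale=cv2.inRange(h,(12,50,150),(32,160,255)); blue=cv2.inRange(h,(105,120,40),(125,255,255))
print("cover",rect(d,sub(pale,150,190,175,248),48)); print("small",rect(d,sub(pale,115,165,145,176),4)); print("large",rect(d,sub(pale,135,200,245,330),8))
print("vise",rect(d,sub(blue,230,280,180,250),20))
dark=cv2.inRange(h,(0,40,20),(25,255,110)); print("restbase",rect(d,sub(dark,315,365,175,240),8))
a=cv2.resize(im[175:265,230:280],None,fx=6,fy=6,interpolation=2); b=cv2.resize(im[175:265,315:365],None,fx=6,fy=6,interpolation=2)
cv2.imwrite("pics/c1.png",np.hstack([a,b]))
s=dict(np.load("scene0.npz"))["color"]
cv2.imwrite("pics/c2.png",np.hstack([cv2.resize(s[165:225,225:285],None,fx=6.5,fy=6.5,interpolation=2),cv2.resize(s[140:200,290:350],None,fx=6.5,fy=6.5,interpolation=2)]))
E
```

```text
cover (483.8, 269.4, 170.6, 68.3, np.float64(-0.048))
small (660.4, 372.0, 132.3, 54.1, np.float64(1.253))
large (241.4, 284.7, 220.2, 88.4, np.float64(0.412))
vise (457.0, -7.8, 190.9, 82.8, np.float64(-0.124))
restbase (487.6, -292.4, 167.6, 89.0, np.float64(0.082))
```

View pics/c1.png

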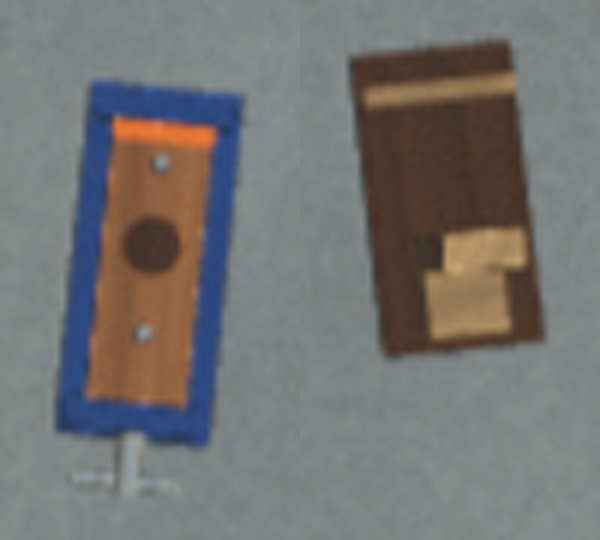

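View pics/c2.png

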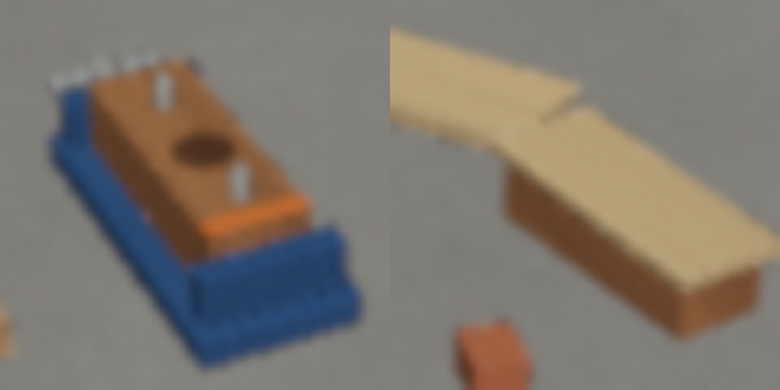

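The left crop shows the lower half with its stripe at the far (+x) end, at about (165,132). Its dowel tops are at crop (161,163) and (143,333). The right crop shows the rest with its lip at (440,90) and its post at (480,260). The scene crop confirms the middle panel lies on the brown upper half.

```bash
cat >> h.py <<'E'
def down(yaw,tilt=0):  # tool x at yaw; tilt>0 leans tool z back along -x
    x=np.array([np.cos(yaw),np.sin(yaw),0]); M=np.c_[x,[x[1],-x[0],0],[0,0,-1]]
    return R.from_rotvec([0,0,0]) * R.from_matrix(M)*R.from_rotvec([0,-tilt,0])
def step(st,pos,rot):
    r=R.from_quat(st["ee_rot"]); 
    print("turn",(r.inv()*rot).as_rotvec().round(3),"shift",r.inv().apply(np.array(pos)-st["position"]).round(1))
E
python3 - <<'E'
from h import *; from bench import *
s=read_state(); step(s,[484,269.5,130],down(-0.048)); print(down(0,.5).apply([0,0,1]))
d=dict(np.load("top0.npz"));print(plane(d,[(256.8,202.2),(253.8,230.5)],76)); print(plane(d,[(405,181),(345,225)],70))
E
```

```text
turn [ 0.002  0.    -0.406] shift [316.9 169.9 114.7]
[-0.47942554  0.         -0.87758256]
[[507.1952979  -15.17451755  76.        ]
 [418.38437182  -3.99566345  76.        ]]
[[ 566.46021398 -489.50853773   70.        ]
 [ 430.09597006 -292.90385061   70.        ]]
```

Request:
carry_out --pt "0 0 -0.41 317 170 115 1" --pt "0 0 -0.41 317 170 115 1" --pt "0 0 -0.41 317 170 115 1" --pt "0 0 -0.41 317 170 115 1" --pt "0 0 -0.41 317 170 115 1"

```text
clock: 0.72
position: [448.7, 318.6, 149.4]
ee_rot: [1.0, -0.022, -0.0, 0.0]
contact_force: [0.2, 0.3, -0.9]
gripper_width: 85.3
grasp_force: 0.0
```

Request:
carry_out --pt "0 0 0 0 0 0 1" --pt "0 0 0 0 0 0 1"

```text
clock: 0.98
position: [448.3, 320.3, 150.1]
ee_rot: [1.0, -0.022, 0.0, 0.0]
contact_force: [-0.1, 0.0, 0.3]
gripper_width: 85.5
grasp_force: 0.0
```

Run:
```python
from h import *; from bench import *
s=read_state(); print(s["position"],s["clock"]); step(s,[484,269.5,130],down(-0.048))
d=get_image("wrist"); np.savez("w1.npz",**d); cv2.imwrite("pics/w1.png",d["color"]); print(d["position"],R.from_quat(d["orientation"]).as_matrix().round(2))
```

```text
[448.29118213 320.34277229 150.11347257] 0.975
turn [-0.    -0.     0.004] shift [37.9 49.2 20.1]
[512.97516924 317.56420178 279.6495552 ] [[-0.04 -0.96 -0.26]
 [-1.    0.04  0.01]
 [ 0.    0.26 -0.97]]
```

Request:
carry_out --pt "0 0 0 38 49 20 1" --pt "0 0 0 38 49 20 1" --pt "0 0 0 38 49 20 1"

```text
clock: 1.4
position: [483.8, 270.9, 130.6]
ee_rot: [1.0, -0.021, 0.0, -0.0]
contact_force: [-0.3, -0.2, 0.2]
gripper_width: 85.7
grasp_force: 0.0
```

Run:
```python
from h import *; from bench import *
s=read_state(); print(s["position"],s["clock"])
d=get_image("wrist"); np.savez("w1.npz",**d); cv2.imwrite("pics/w1.png",d["color"])
h=cv2.cvtColor(d["color"],cv2.COLOR_BGR2HSV); m=cv2.inRange(h,(12,50,130),(32,170,255))
print(rect(d,m,48)); step(s,[484,269.5,42],down(-0.048))
```

```text
[483.83621945 270.86444608 130.58383387] 1.4
(482.8, 269.2, 169.9, 68.2, np.float64(-0.047))
turn [-0.001 -0.001  0.005] shift [ 0.1  1.4 88.6]
```

View pics/w1.png

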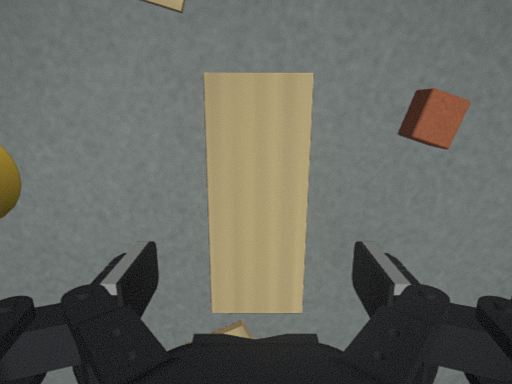

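The wrist view shows the middle panel at (205..313, 72..313), measuring 170 x 68 mm, centred between the open fingers. The briar at (435,118) is clear.

Request:
carry_out --pt "0 0 0 -1 1.5 60 1" --pt "0 0 0 -1 1.5 88 1" --pt "0 0 0 -1 1.5 88 1" --pt "0 0 0 -1 1.5 88 0" --pt "0 0 0 -1 1.5 88 0"

```text
clock: 2.08
position: [483.9, 269.9, 44.5]
ee_rot: [1.0, -0.021, 0.002, -0.002]
contact_force: [-0.3, 1.8, 2.5]
gripper_width: 66.3
grasp_force: 67.2
```

Request:
carry_out --pt "0 0 0 0 0 0 0" --pt "0 0 0 0 0 0 0" --pt "0 0 0 0 0 -20 0" --pt "0 0 0 0 0 -80 0" --pt "0 0 0 0 0 -120 0"

```text
clock: 2.7
position: [483.3, 268.6, 165.2]
ee_rot: [1.0, -0.022, 0.001, -0.001]
contact_force: [0.6, 0.9, -1.4]
gripper_width: 66.1
grasp_force: 67.2
```

Run:
```python
from h import *; from bench import *
s=read_state(); print(s["position"],s["clock"],s["gripper_width"],s["grasp_force"])
for n in("wrist","top"):
    d=get_image(n); np.savez(n[0]+"2.npz",**d)
    if n[0]=="w": cv2.imwrite("pics/w2.png",d["color"])
h=cv2.cvtColor(d["color"],cv2.COLOR_BGR2HSV); 
cv2.imwrite("pics/t2.png",cv2.resize(d["color"][150:270,110:290],None,fx=4,fy=4))
```

```text
[483.325963   268.59179443 165.21496155] 2.7 66.11739085137914 67.21708059310913
```

View pics/w2.png

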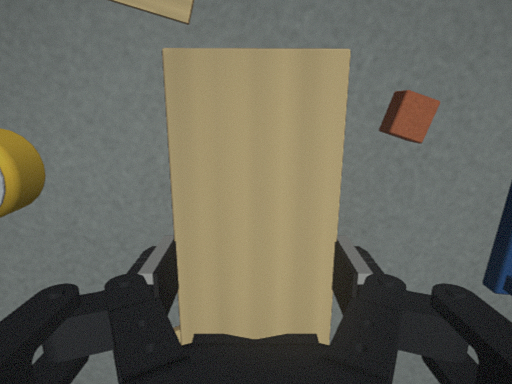

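The cover is held at 66 mm opening. Its far edge runs from (164,48) to (350,48). From the image I work out how it sits in the tool frame.

Run:
```python
from h import *; from bench import *
from scipy.optimize import brentq
d=dict(np.load("w2.npz")); s=read_state()
h=cv2.cvtColor(d["color"],cv2.COLOR_BGR2HSV); m=sub(cv2.inRange(h,(12,50,110),(32,170,255)),140,375,40,330)
m[:48,:160]=0
for r in (52,100,150,200,235):
    x=np.where(m[r])[0]; a,b=x.min(),x.max()+1
    z=brentq(lambda z:np.linalg.norm(np.diff(plane(d,[(a,r),(b,r)],z),axis=0))-68,50,230)
    print(r,a,b,z,plane(d,[(a,r),(b,r)],z).mean(0).round(1))
rows=np.where(m.any(1))[0].min(); print(rows)
rr=-.082; xr=np.array([-np.cos(.082),-np.sin(.082),0]);
```

```text
52 162 351 168.91811316173244 [566.2 264.4 168.9]
100 165 347 168.72059971271307 [549.6 265.2 168.7]
150 168 343 168.7086820047441 [530.9 266.2 168.7]
200 172 340 168.69486160572842 [510.7 266.9 168.7]
235 174 337 168.60785136430042 [495.4 267.7 168.6]
48
```

```bash
cat >> h.py <<'E'
def place(a,slope=4,norm=1.5,lift=0):
    Y=.082; rx=np.array([-np.cos(Y),-np.sin(Y),0]); t=np.radians(41)
    rot=down(Y,t); o=np.array([487.6,-292.4,0])+13*rx+[0,0,64]
    tx=rot.apply([1,0,0]); tz=rot.apply([0,0,1])
    return o-tx*slope-tz*norm+[0,0,lift]-tz*4.5+.8*tx, rot
E
python3 - <<'E'
from h import *; from bench import *
s=read_state(); p,r=place(0); print(p); step(s,p+[0,0,90],r); r2=down(-.02); step(s,[475,0,220],r2)
E
```

```text
[ 476.15985334 -293.34020027   70.62764637]
turn [-0.052 -0.724 -0.117] shift [ 15.1 563.4   3.1]
turn [-0.008 -0.009 -0.023] shift [  1.9 269.9 -54. ]
```

Request:
carry_out --pt "0 0 0 0 50 -30 0" --pt "0 0 0 0 110 -50 0" --pt "0 0 0 0 170 -55 0" --pt "0 0 0 0 230 -55 0" --pt "0 0 0 0 290 -55 0"

```text
clock: 3.42
position: [469.2, -23.3, 217.1]
ee_rot: [1.0, -0.022, 0.0, -0.0]
contact_force: [1.4, 0.1, 0.1]
gripper_width: 66.1
grasp_force: 67.3
```

Request:
carry_out --pt "0 -0.15 -0.03 0 60 0 0" --pt "0 -0.3 -0.06 5 120 0 0" --pt "0 -0.45 -0.08 10 180 0 0" --pt "0 -0.6 -0.1 15 240 0 0" --pt "-0.05 -0.72 -0.12 15 270 20 0"

```text
clock: 4.05
position: [473.7, -295.5, 196.7]
ee_rot: [0.935, 0.036, -0.353, 0.017]
contact_force: [0.3, 1.5, -1.3]
gripper_width: 66.2
grasp_force: 67.3
```

Run:
```python
from h import *; from bench import *
s=read_state(); print(s["position"],s["clock"],s["gripper_width"],s["joints"].round(2)); p,r=place(0); step(s,p+[0,0,50],r)
```

```text
[ 473.72524925 -295.50769383  196.74619001] 4.05 66.15719822247137 [-0.18  0.63  0.05  0.18 -1.69  1.78]
turn [ 0.003  0.007 -0.005] shift [52.3 -2.4 55.4]
```

Request:
carry_out --pt "0 0 0 30 -2.4 30 0" --pt "0 0 0 52 -2.4 55 0" --pt "0 0 0 52 -2.4 55 0" --pt "0 0 0 52 -2.4 55 0"

```text
clock: 4.55
position: [476.4, -289.9, 122.6]
ee_rot: [0.935, 0.038, -0.352, 0.017]
contact_force: [0.1, 0.3, -0.2]
gripper_width: 65.6
grasp_force: 67.3
```

Run:
```python
from h import *; from bench import *
s=read_state(); print(s["position"],s["contact_force"],s["clock"]); p,r=place(0); step(s,p,r)
```

```text
[ 476.43437192 -289.88139073  122.63785899] [ 0.14699468  0.29972776 -0.21019191] 4.55
turn [ 0.005  0.004 -0.002] shift [33.9  3.1 39.5]
```

Request:
carry_out --pt "0 0 0 14 2 16 0" --pt "0 0 0 26 3 30 0" --pt "0 0 0 34 3 39 0" --pt "0 0 0 34 3 39 0" --pt "0 0 0 34 3 39 0"

```text
clock: 5.18
position: [475.9, -292.8, 69.4]
ee_rot: [0.935, 0.038, -0.352, 0.017]
contact_force: [0.6, -0.5, -0.5]
gripper_width: 66.5
grasp_force: 67.3
```

Run:
```python
from h import *; from bench import *
s=read_state(); print(s["position"],s["contact_force"],s["clock"]); p,r=place(0); step(s,p,r)
a=get_image("scene")["color"]; cv2.imwrite("pics/s3.png",cv2.resize(a[180:280,110:240],None,fx=5,fy=5,interpolation=2))
```

```text
[ 475.88606584 -292.79379453   69.39429765] [ 0.63592274 -0.54247941 -0.49895675] 5.175
turn [ 0.004  0.006 -0.002] shift [-0.6  0.6 -1.1]
```

View pics/s3.png

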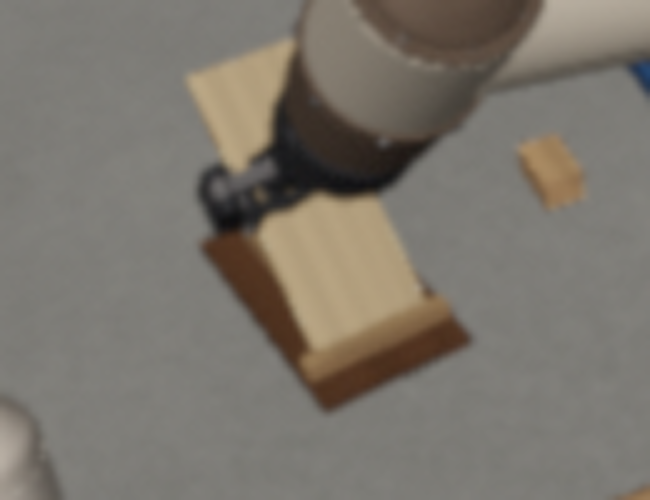

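The panel's lower end is behind the lip at about (365,320) and it is square to the rest, with no contact force yet. I ease it down a little and let go.

Request:
carry_out --pt "0 0 0 2 0 0.5 0" --pt "0 0 0 2 0 0.5 0" --pt "0 0 0 2 0 0.5 1" --pt "0 0 0 2 0 0.5 1" --pt "0 0 0 2 0 0.5 1"

```text
clock: 5.85
position: [477.0, -292.7, 68.1]
ee_rot: [0.935, 0.038, -0.352, 0.017]
contact_force: [-0.6, 0.2, 0.6]
gripper_width: 85.6
grasp_force: 0.0
```

Request:
carry_out --pt "0 0 0 0 0 0 1" --pt "0 0 0 0 0 -15 1" --pt "0 0 0 0 0 -50 1" --pt "0 0 0 0 0 -100 1" --pt "0 0 0 0 0 -150 1"

```text
clock: 6.48
position: [577.1, -283.9, 183.0]
ee_rot: [0.935, 0.038, -0.352, 0.017]
contact_force: [1.1, -0.5, -0.3]
gripper_width: 85.4
grasp_force: 0.0
```

Run:
```python
from h import *; from bench import *
s=read_state(); print(s["position"],s["clock"])
t=get_image("top"); np.savez("t4.npz",**t); a=get_image("scene")["color"]; w=get_image("wrist")["color"]
cv2.imwrite("pics/s4.png",np.hstack([cv2.resize(a[180:280,110:240],(390,300),interpolation=2),cv2.resize(w,(400,300)) ]))
d=t; h=cv2.cvtColor(d["color"],cv2.COLOR_BGR2HSV); br=cv2.inRange(h,(3,90,40),(14,255,190))
print("upper",rect(d,sub(br,148,195,170,250),40)); org=cv2.inRange(h,(5,200,200),(15,255,255)); print("stripe",rect(d,sub(org,148,195,170,250),40),"lowstripe",rect(d,sub(org,230,280,180,250),60))
step(s,[483,269,160],down(-.048))
```

```text
[ 577.06093393 -283.88281386  183.00140713] 6.475
upper (483.1, 266.9, 149.6, 58.6, np.float64(-0.006))Traceback (most recent call last):
  File "<stdin>", line 6, in <module>
  File "h.py", line 16, in rect
    c=max(cv2.findContours(mask,0,cv2.CHAIN_APPROX_NONE)[0],key=cv2.contourArea)
ValueError: max() iterable argument is empty
```

View pics/s4.png

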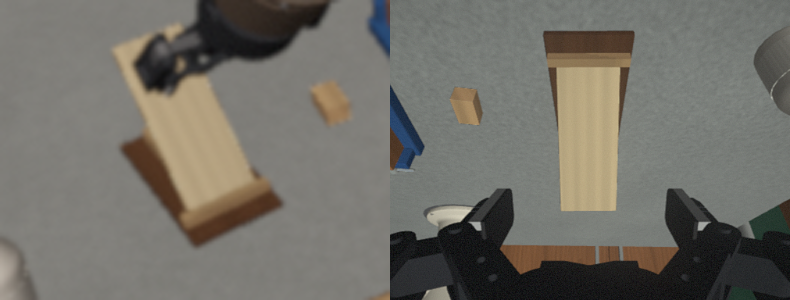

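The cover leans in the rest, lower end behind the lip and on the post, square and centred. Next is the upper half.

Run:
```python
from h import *; from bench import *
s=read_state(); step(s,[520,-20,230],down(-.04)); step(s,[545,-150,220],down(.02,.35))
```

```text
turn [0.051 0.713 0.117] shift [ -58.9 -267.5  -13.3]
turn [0.039 0.364 0.053] shift [ -41.3 -135.9  -14.2]
```

Request:
carry_out --pt "0 0.12 0.02 -20 -30 -20 1" --pt "0.02 0.27 0.04 -35 -85 -20 1" --pt "0.03 0.42 0.07 -45 -145 -18 1" --pt "0.04 0.57 0.1 -55 -200 -15 1" --pt "0.05 0.71 0.12 -59 -255 -13 1"

```text
clock: 7.25
position: [517.7, -31.3, 229.0]
ee_rot: [1.0, -0.023, -0.002, -0.001]
contact_force: [0.8, 2.0, 0.3]
gripper_width: 85.4
grasp_force: 0.0
```

Run:
```python
from h import *; from bench import *
s=read_state(); print(s["position"]); step(s,[483,267,150],down(-.02))
```

```text
[517.71661259 -31.29234776 228.96460017]
turn [-0.001  0.005 -0.025] shift [ -47.8 -296.3   79.5]
```

Run:
```python
from h import *; from bench import *
d=get_image("wrist"); np.savez("w5.npz",**d); cv2.imwrite("pics/w5.png",d["color"])
print(proj(d,[(507.2,-15.2,77),(418.4,-4,77),(507.2,-15.2,60),(418.4,-4,60)]).round(0))
```

```text
[[237. 191.]
 [231. 280.]
 [238. 187.]
 [232. 271.]]
```

Request:
carry_out --pt "0 0 0 -10 -60 15 1" --pt "0 0 0 -20 -120 30 1" --pt "0 0 0 -30 -180 50 1" --pt "0 0 0 -40 -238 65 1" --pt "0 0 -0.025 -48 -296 80 1"

```text
clock: 7.92
position: [481.8, 266.2, 147.7]
ee_rot: [1.0, -0.009, -0.006, 0.001]
contact_force: [0.8, -0.6, 0.8]
gripper_width: 85.5
grasp_force: 0.0
```

Run:
```python
from h import *; from bench import *
s=read_state(); print(s["position"])
d=get_image("wrist"); np.savez("w6.npz",**d); cv2.imwrite("pics/w6.png",d["color"])
e=dict(np.load("w5.npz"))
cv2.imwrite("pics/w56.png",np.hstack([cv2.resize(e["color"],(400,300)),cv2.resize(d["color"],(400,300))]))
```

```text
[481.80615296 266.22372364 147.73751438]
```

View pics/w56.png

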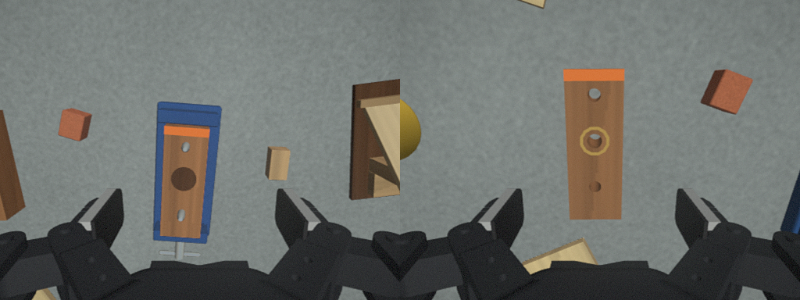

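Left half of the picture: the lower half's dowels are at (185,147) and (181,215), with its stripe far. Right half: the upper half has its stripe at the far end at (594,75) and holes at (594,94) and (594,187).

Run:
```python
from h import *; from bench import *
def blobs(d,m,z,n):
    k,l,st,c=cv2.connectedComponentsWithStats(m)
    for i in range(1,k):
        if st[i,4]>n: print(st[i].tolist(),plane(d,c[i],z).round(1)[0])
e=dict(np.load("w5.npz")); d=dict(np.load("w6.npz"))
h=cv2.cvtColor(e["color"],cv2.COLOR_BGR2HSV)
print("dowels"); blobs(e,sub(cv2.inRange(h,(0,0,90),(180,70,255)),218,258,172,298),68,15)
for n in("top0","t4"):
    t=dict(np.load(n+".npz")); ht=cv2.cvtColor(t["color"],cv2.COLOR_BGR2HSV); blobs(t,sub(cv2.inRange(ht,(0,0,90),(180,100,255)),249,262,198,236),72,3)
h=cv2.cvtColor(d["color"],cv2.COLOR_BGR2HSV)
br=cv2.inRange(h,(3,80,40),(20,255,255)); print("upper"); print(rect(d,sub(br,195,295,80,290),40)); 
blobs(d,sub(cv2.inRange(h,(5,190,200),(18,255,255)),195,295,80,290),40,50)
m=sub(br,205,292,85,285)
c,hi=cv2.findContours(m,cv2.RETR_CCOMP,cv2.CHAIN_APPROX_NONE)
for q,k in zip(c,hi[0]):
    if k[3]>=0 and cv2.contourArea(q)>20: (u,v),r=cv2.minEnclosingCircle(q); print("hole",u,v,r,plane(d,[u,v],40).round(1))
```

```text
dowels
[232, 182, 11, 13, 111] [508.  -14.7  68. ]
[227, 268, 10, 16, 125] [418.6  -3.8  68. ]
[255, 200, 4, 4, 10] [509.  -13.7  72. ]
[252, 229, 4, 3, 9] [419.5  -2.6  72. ]
[255, 200, 4, 4, 10] [509.  -13.7  72. ]
[249, 215, 13, 21, 240] [432.5  -8.1  72. ]
upper
(481.4, 270.7, 150.0, 54.5, np.float64(-0.016))
hole 264.0 183.0 6.082862854003906 [[488.2 259.   40. ]]
hole 233.0 179.0 7.071167945861816 [[491.7 282.1  40. ]]
hole 249.5 174.0 7.566473007202148 [[495.3 269.7  40. ]]
hole 249.0 119.0 8.544103622436523 [[535.3 269.2  40. ]]
```

Run:
```python
from h import *; from bench import *
s=read_state(); step(s,[482,270.5,24],down(-.016))
```

```text
turn [0.001 0.011 0.003] shift [  1.8   1.1 121.7]
```

Request:
carry_out --pt "0 0.01 0 1.5 1 40 1" --pt "0 0.01 0 1.5 1 65 1" --pt "0 0.01 0 1.5 1 65 1"

```text
clock: 8.35
position: [482.2, 262.4, 81.4]
ee_rot: [1.0, -0.01, -0.002, 0.002]
contact_force: [0.3, 0.6, -0.3]
gripper_width: 85.3
grasp_force: 0.0
```

Run:
```python
from h import *; from bench import *
s=read_state(); print(s["position"]);step(s,[482,270.5,24],down(-.016))
```

```text
[482.2162027  262.41724377  81.36092315]
turn [ 0.005  0.005 -0.003] shift [-0.1 -8.4 57.3]
```

Request:
carry_out --pt "0 0 0 0 0 0 1" --pt "0 0 0 0 0 0 1"

```text
clock: 8.6
position: [484.6, 264.4, 85.0]
ee_rot: [1.0, -0.01, 0.001, -0.001]
contact_force: [0.4, -0.5, 0.2]
gripper_width: 85.5
grasp_force: 0.0
```

Run:
```python
from h import *; from bench import *
s=read_state(); print(s["position"]);
d=get_image("wrist"); h=cv2.cvtColor(d["color"],cv2.COLOR_BGR2HSV)
br=cv2.inRange(h,(3,80,40),(20,255,255)); print(rect(d,sub(br,180,325,50,290),40)); print(read_state()["position"])
step(s,[482,270.5,24],down(-.016))
```

```text
[484.60385697 264.43418832  84.99089498]
(499.2, 270.5, 115.1, 54.7, np.float64(-0.016))
[484.52938017 264.40202462  84.88978309]
turn [-0.001 -0.002 -0.003] shift [-2.8 -5.9 61. ]
```

Request:
carry_out --pt "0 0 0 -2.5 -6 5 1" --pt "0 0 0 -2.5 -6 35 1" --pt "0 0 0 -2.5 -6 61 1" --pt "0 0 0 -2.5 -6 61 1" --pt "0 0 0 -2.5 -6 61 1"

```text
clock: 9.28
position: [482.1, 270.8, 23.4]
ee_rot: [1.0, -0.009, 0.001, -0.0]
contact_force: [-0.2, -0.6, 0.3]
gripper_width: 85.2
grasp_force: 0.0
```

Request:
carry_out --pt "0 0 0 0 0 0 0" --pt "0 0 0 0 0 0 -0.5" --pt "0 0 0 0 0 0 -0.5" --pt "0 0 0 0 0 0 -0.5" --pt "0 0 0 0 0 0 -0.5"

```text
clock: 9.9
position: [482.2, 270.8, 23.9]
ee_rot: [1.0, -0.009, 0.001, -0.001]
contact_force: [-1.4, 0.3, 7.3]
gripper_width: 53.4
grasp_force: 65.1
```

Run:
```python
from h import *; from bench import *
s=read_state(); print(s["position"],R.from_quat(s["ee_rot"]).as_euler("zyx"))
d=get_image("wrist"); np.savez("w7.npz",**d); cv2.imwrite("pics/w7.png",d["color"])
h=cv2.cvtColor(d["color"],cv2.COLOR_BGR2HSV); 
print(rect(d,sub(cv2.inRange(h,(5,190,200),(18,255,255)),150,350,0,200),40))
```

```text
[482.19584385 270.83766876  23.8537335 ] [ 1.84117521e-02  1.85019758e-03 -3.14046171e+00]
(549.0, 250.3, 1.7, 0.6, np.float64(-0.949))
```

Request:
carry_out --pt "0 0 0 0 0 -20 -0.5" --pt "0 0 0 0 0 -70 -0.5" --pt "0 0 0 0 0 -125 -0.5" --pt "0 0 0 0 0 -125 -0.5" --pt "0 0 0 0 0 -125 -0.5"

```text
clock: 10.58
position: [480.5, 269.4, 146.6]
ee_rot: [1.0, -0.01, -0.001, 0.001]
contact_force: [-0.6, -0.4, -2.8]
gripper_width: 53.2
grasp_force: 64.3
```

Run:
```python
from h import *; from bench import *
d=get_image("wrist"); s=read_state(); np.savez("w8.npz",**d); cv2.imwrite("pics/w8.png",d["color"])
print(s["position"],s["ee_rot"],s["gripper_width"])
h=cv2.cvtColor(d["color"],cv2.COLOR_BGR2HSV); zt=s["position"][2]+16
print(rect(d,sub(cv2.inRange(h,(5,150,150),(20,255,255)),120,380,0,130),zt))
print(h[40:140:12,255].tolist()); 
r=R.from_quat(s["ee_rot"]); w=np.array(s["position"])
print(proj(d,w+r.apply([[75,0,-16],[52,0,-16],[75,27,-16],[75,-27,-16],[52,0,24]])).round(0))
c=d["color"][0:200,130:390]; cv2.imwrite("pics/w8c.png",cv2.resize(c,None,fx=3,fy=3,interpolation=2))
```

```text
[480.29175694 269.14835393 145.83319839] [ 0.99994934 -0.00984296 -0.00164798  0.00131085] 52.946866663169345
(550.1, 268.4, 54.7, 10.4, np.float64(1.558))
[[80, 11, 144], [70, 11, 145], [60, 7, 147], [12, 180, 224], [12, 184, 224], [12, 188, 223], [14, 135, 140], [14, 126, 144], [60, 7, 145]]
[[256.  73.]
 [256. 143.]
 [337.  73.]
 [174.  73.]
 [255. 133.]]
```

View pics/w8c.png

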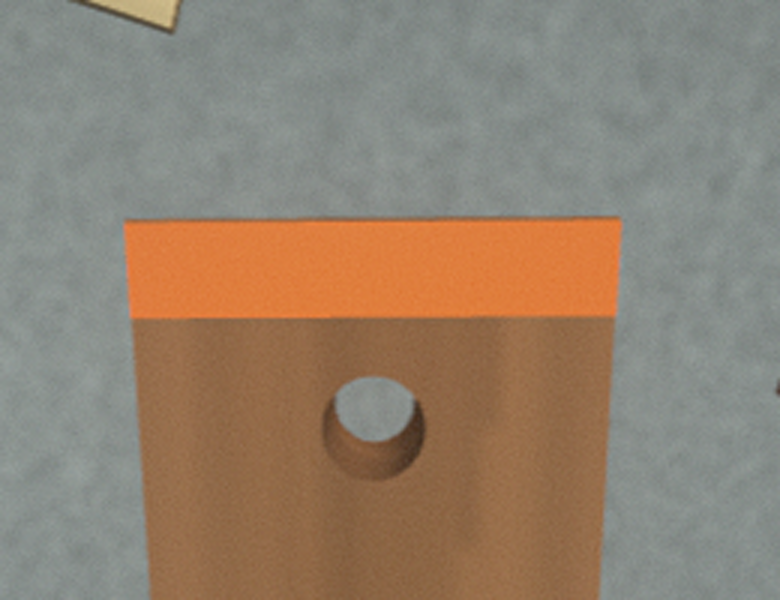

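The upper half sits in the grip within about 0.4 mm of nominal: its far edge is at crop row 218 and hole_a at (374,428), both as predicted for a centred grip. Now I carry it over the dowels.

Run:
```python
from h import *; from bench import *
s=read_state(); step(s,[456.35,-8.4,140],down(-.121))
```

```text
turn [0.003 0.003 0.101] shift [-18.5 277.9   6.6]
```

Request:
carry_out --pt "0 0 0.02 -4 45 0 -0.5" --pt "0 0 0.05 -8 105 0 -0.5" --pt "0 0 0.07 -12 165 0 -0.5" --pt "0 0 0.1 -16 225 2 -0.5" --pt "0 0 0.1 -18.5 278 6 -0.5"

```text
clock: 11.25
position: [456.1, -9.6, 140.1]
ee_rot: [0.998, -0.06, -0.002, 0.001]
contact_force: [1.1, 0.6, -2.1]
gripper_width: 53.6
grasp_force: 64.3
```

Request:
carry_out --pt "0 0 0 0 0 0 -0.5" --pt "0 0 0 0 0 0 -0.5" --pt "0 0 0 0 0 0 -0.5"

```text
clock: 11.62
position: [457.9, -6.6, 141.2]
ee_rot: [0.998, -0.059, -0.0, 0.0]
contact_force: [-0.0, -0.2, -2.9]
gripper_width: 52.9
grasp_force: 64.4
```

Run:
```python
from h import *; from bench import *
s=read_state(); print(s["position"],s["clock"]); step(s,[456.35,-8.4,116],down(-.121))
```

```text
[457.87058792  -6.55701157 141.225609  ] 11.625
turn [0.001 0.001 0.004] shift [-1.3  2.  25.2]
```

Request:
carry_out --pt "0 0 0.004 -1.3 2 20 -0.5" --pt "0 0 0.004 -1.3 2 36 -0.5" --pt "0 0 0.004 -1.3 2 36 -0.5" --pt "0 0 0.004 -1.3 2 36 -0.5"

```text
clock: 12.12
position: [456.9, -8.5, 106.2]
ee_rot: [0.998, -0.061, 0.0, 0.0]
contact_force: [0.1, 0.6, -2.0]
gripper_width: 53.0
grasp_force: 64.4
```

Run:
```python
from h import *; from bench import *
s=read_state(); print(s["position"],s["clock"],s["contact_force"]); step(s,[456.35,-8.4,84],down(-.121))
d=get_image("wrist"); np.savez("w9.npz",**d); r=R.from_quat(s["ee_rot"])
print((proj(d,s["position"]+r.apply([[52,0,-16],[52,0,24]]))-[205,90]).round(1)*6, (proj(d,[(508,-14.7,77),(508,-14.7,60)])-[205,90]).round(1)*6)
cv2.imwrite("pics/w9c.png",cv2.resize(d["color"][90:190,205:305],None,fx=6,fy=6,interpolation=2))
```

```text
[456.89316999  -8.51711922 106.19295655] 12.125 [ 0.08097713  0.63909303 -1.97826416]
turn [ 0.    -0.001 -0.   ] shift [-0.6 -0.1 22.2]
[[297.6 314.4]
 [297.6 256.2]] [[296.4 258. ]
 [296.4 241.8]]
```

View pics/w9c.png

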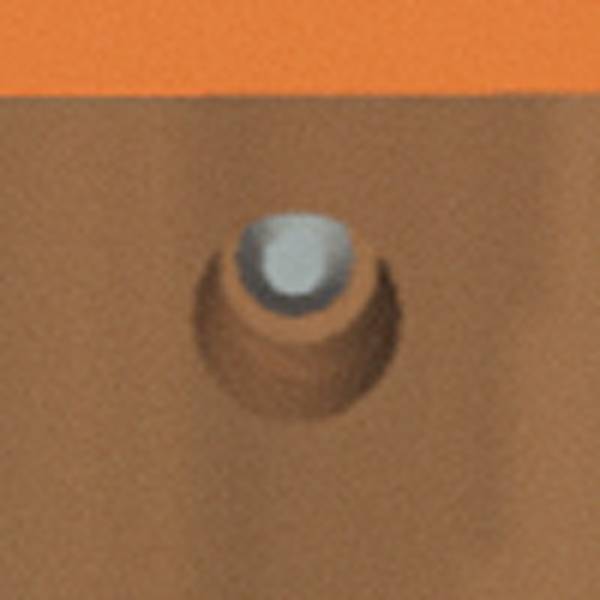

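Through hole_a the dowel tip is seen at (295,258), predicted (296,258). The hole rim is centred at (298,315), also as predicted. It is aligned, so I lower it.

Request:
carry_out --pt "0 0 0 -0.5 0 5 -0.5" --pt "0 0 0 -0.5 0 9 -0.5" --pt "0 0 0 -0.5 0 12 -0.5" --pt "0 0 0 -0.5 0 12 -0.5"

```text
clock: 12.68
position: [456.2, -8.9, 93.6]
ee_rot: [0.998, -0.062, 0.0, -0.0]
contact_force: [0.6, 0.5, -4.0]
gripper_width: 53.0
grasp_force: 64.5
```

Request:
carry_out --pt "0 0 0 0 0 3 -0.5" --pt "0 0 0 0 0 6 -0.5" --pt "0 0 0 0 0 8 -0.5" --pt "0 0 0 0 0 9 -0.5" --pt "0 0 0 0 0 9 -0.5"

```text
clock: 13.3
position: [456.3, -8.9, 84.8]
ee_rot: [0.998, -0.061, 0.001, -0.0]
contact_force: [1.8, 4.2, -1.0]
gripper_width: 53.2
grasp_force: 64.7
```

Request:
carry_out --pt "0 0 0 0 0 0.7 -0.5" --pt "0 0 0 0 0 1.3 -0.5" --pt "0 0 0 0 0 1.3 -0.5"

```text
clock: 13.68
position: [456.3, -8.9, 83.8]
ee_rot: [0.998, -0.061, 0.001, -0.0]
contact_force: [-0.0, 4.4, 0.8]
gripper_width: 53.5
grasp_force: 65.0
```

Request:
carry_out --pt "0 0 0 0 0 0.7 -0.5" --pt "0 0 0 0 0 0.7 -0.5"

```text
clock: 13.92
position: [456.3, -8.9, 83.8]
ee_rot: [0.998, -0.061, 0.001, -0.0]
contact_force: [-1.9, 5.7, 6.6]
gripper_width: 52.8
grasp_force: 65.6
```

Request:
carry_out --pt "0 0 0 0 -0.3 0.8 -0.5" --pt "0 0 0 0 -0.3 0.8 -0.5" --pt "0 0 0 0 -0.3 0.8 -0.5"

```text
clock: 14.3
position: [456.3, -8.8, 83.8]
ee_rot: [0.998, -0.061, 0.001, 0.0]
contact_force: [-3.9, 4.6, 14.1]
gripper_width: 53.2
grasp_force: 66.4
```

Request:
carry_out --pt "0 0 0 0 0 0 -0.5" --pt "0 0 0 0 0 0 -0.5" --pt "0 0 0 0 0 0 -0.5" --pt "0 0 0 0 0 0 -0.5"

```text
clock: 14.8
position: [456.3, -8.9, 83.8]
ee_rot: [0.998, -0.061, 0.001, 0.0]
contact_force: [-3.4, 4.6, 14.0]
gripper_width: 53.2
grasp_force: 66.4
```

Run:
```python
from h import *; from bench import *
s=read_state(); print(s["position"],s["contact_force"],s["grasp_force"])
a=dict(np.load("t4.npz")); d=get_image("top")
for q in (a,d): 
    h=cv2.cvtColor(q["color"],cv2.COLOR_BGR2HSV); print(rect(q,sub(cv2.inRange(h,(12,50,150),(32,160,255)),315,365,175,255),64))
```

```text
[456.29899532  -8.85756411  83.78899952] [-3.35418473  4.60524803 14.00160279] 66.38482600450516
(478.7, -295.4, 148.4, 68.9, np.float64(0.298))
(479.0, -295.8, 146.5, 72.4, np.float64(0.263))
```

Run:
```python
from h import *; from bench import *
d=get_image("top"); h=cv2.cvtColor(d["color"],cv2.COLOR_BGR2HSV); m=sub(cv2.inRange(h,(12,50,150),(32,160,255)),310,370,170,265)
Y=.082; rx=np.array([-np.cos(Y),-np.sin(Y),0]); ry=np.array([np.sin(Y),-np.cos(Y),0]); t=np.radians(41)
u=rx*np.cos(t)+np.array([0,0,np.sin(t)]); n=-rx*np.sin(t)+np.array([0,0,np.cos(t)])
o=np.array([487.6,-292.4,0])+13*rx+[0,0,64]+8*n
print("expected corners",proj(d,[o+a*85*u+b*34*ry for a,b in((-1,-1),(-1,1),(1,1),(1,-1))]).round(1).tolist())
for r in range(180,256,5):
    x=np.where(m[r])[0]; print(r,(x.min(),x.max()+1,len(x)) if len(x) else "-",end="; ")
```

```text
expected corners [[327.7, 191.8], [347.8, 189.8], [363.2, 228.7], [340.8, 231.0]]
180 -; 185 -; 190 (np.int64(331), np.int64(348), 3); 195 (np.int64(329), np.int64(350), 21); 200 (np.int64(331), np.int64(352), 21); 205 (np.int64(332), np.int64(354), 22); 210 (np.int64(334), np.int64(356), 22); 215 (np.int64(336), np.int64(358), 22); 220 (np.int64(337), np.int64(360), 23); 225 (np.int64(339), np.int64(362), 23); 230 (np.int64(337), np.int64(357), 15); 235 -; 240 -; 245 -; 250 -; 255 -;
```

```bash
python3 -c "
from bench import *
print(job_done())"
```

```text
the job is handed in; nothing more can be done
None
```

The job is handed in (no verdict came back): the cover leans squarely in the rest, and the upper half is fully down on both dowels, stripe over stripe, still gripped and pressed down with about 14 N.

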